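# Start the succulent's grow station by its push switches

### The arm

A 6-joint arm with a two-finger parallel gripper is mounted at the origin on the work surface. World frame = base frame: x ahead of the robot, y to its left, z up, the work surface at z = 0. Lengths are in m, angles in rad, forces in N, time in s.
With the tool pointing down it reaches from about 0.225 to 0.875 m from the base axis. Payload 3.4 kg.
Tool frame: the origin (TCP) lies between the finger pads; the fingertips stand 8 mm ahead of it and the grasp point (between the pads) lies 11 mm behind it; z points along the fingers, y is the line along which they close (so a half turn about z gives the same grasp; the last joint's range is limited). The gripper opens to 85 mm and grips with 20 to 120 N. Pads are 22 mm wide; open, the fingers measure 114 mm over their backs; the gripper's body (76 mm by 85 mm) begins 54 mm behind the grasp point. The pads swing forward as they close: fully open they stand 13 mm farther back than shut.
Start: joints at [-1.364, 0.276, 1.505, -0, 1.361, -0.121], TCP at [0.185, -0.544, 0.239] pointing down, gripper open.
Joint ranges: [-2.89, 2.89], [-0.75, 2.08], [0.22, 2.7], [-1.18, 4.32], [0.11, 2.71], [-2.7, 2.7]. Speed limits (rad/s): [2.57, 2.57, 3.14, 3.14, 3.14, 3.14].

### API

Orientations are given as a unit quaternion [w, x, y, z].
In Python, from rig import manip, optics, finder gives the robot as it stands.
- The arm moves only by the tool servo_tool, never from a script. Its argument "increments" is a list of rows, each a list of 7 numbers: the shift along the tool's x, y, z in cm, then the turn, a rotation vector about the tool's x, y, z in degrees, then the closure, from -1 (fully open) to 1 (shut). In form: [[x, y, z, rx, ry, rz, gripper], ...]. A call has exactly 5 rows; each row shifts and turns the commanded pose from where the row before left it, along the tool's axes as they then stand; what a row does not reach is not made up. A row lasts 1/10 s, in which the tool goes at most 50 mm and 8.59 degrees, less where a joint would pass 70% of its speed; a pose out of reach is approached as far as the arm can. A call is refused whole if a number of a shift passes 5 or a number of a turn 8.59, either way. A call with a gripper value outside its range is refused whole. The fingers move at their own pace and stop on an object; "squeeze" is the grip in N (left out, the last holds). Time passes only in rows, so rows that do not move let the fingers close, or fill a call up. It gives the time, the measured TCP pose, the force, the opening and the grip force at its end, in the units of the state.
- manip.get_state(): the state, without advancing time (a new reading comes with each control period).
- optics.get_image(name): name is "side" or "top"; returns the picture (384x512x3 uint8, red, green, blue); there is no depth.
- optics.get_calibration(name): a dict with "fov_y" (degrees; the focal length in pixels is half the picture's height over the tangent of half this angle, whatever the lens; pixels are square), "cx", "cy" (the principal point, pixels), "world_to_cam" (4x4, takes a point from world to camera coordinates). Camera axes: x right, y down, z forward; pixel columns grow to the right and rows downward; lengths in m; the calibration is good to about 2 mm. A picture is of the moment at which its call begins. get_calibration takes no time and is no camera call.
- manip.sign_off(): hands the job in; it is judged then, once.
Trained networks look in the newest picture that a camera, given by its name, has taken for a name from the list of things; names that differ only in an ending like _2 or _b are one class to them, and where a whole thing is asked for, a point or a joint stands for the part that bears it (a point fixed in the world has none). Each returns a list of dicts, best first, with "p" (0 to 1); they miss things now and then, are a little off and sometimes report something else, mostly with a low value. They report only what shows in the picture. A call takes as long as a camera call. They do not tell look-alikes from the thing itself.
- finder.silhouettes(label, camera): "region" (384x512 bool, what is visible of it) and "box" ([centre column, centre row, width, height] in pixels, round what is visible of it).
- finder.tip_of(label, camera): "at" ([column, row] in pixels: a listed point, or the origin of a listed thing).
The state is a dict: "clock": time; "qpos": joint angles; "qd": joint speeds; "effort": joint torques, N m; "position": TCP position; "ee_rot": TCP orientation; "contact_force": force on the tool from outside, world axes, zero at the start; "moment": the same for the moment, N m; "width": finger opening in m; "gripper_force": force on a finger pad.
Only numpy, scipy, OpenCV 4.12 (cv2) and the standard library are available. Lean on these libraries where they do the work, as an engineer would, in place of code of your own. Each camera call takes 0.05 s, during which the arm holds its last target. There are 200 camera calls.

### The job

Start up the succulent's grow station: with the fingertips press the round key of the yellow switch down, then the green one, then the blue one, in that order and each lightly, so that all three stay down, then draw clear. Leave the red key up. Do not pick up or shove any switch, and leave the pot, mister, dibber and tiered box where they are.

Things in the scene. Friction and masses are not known exactly. Their poses are not given: they have to be found in the camera images.
- yellow_switch: loose battery-powered push switch for the grow light: square white plastic housing 66 x 66 mm and 26 mm high, about 0.3 kg, standing on the table, with one round yellow key in the middle of its top. Origin: centre of the underside; z up.
- yellow_cap (a point): centre of the top face of the round yellow key (34 mm in diameter). Untouched, the face stands 46 mm above the table when the key is up and 38 mm when it is fully down. The key has a springy cushioned top (1.1 N per mm, up to 10 mm of give) that yields under the finger and recovers, so a finger sees about 3 mm of give, then 8 mm of travel at 3 N, then more give up to 11 N; this point moves with the face.
- yellow_key (a joint): how far the yellow key is latched down, in m, not counting the give of its cushion: 0 is up, 0.008 fully down against its stop. It resists with about 3 N, has no return spring and stays where it is pushed; a press of about 6 N takes it fully down.
- green_switch: loose battery-powered push switch for the fan: square white plastic housing 66 x 66 mm and 26 mm high, about 0.3 kg, standing on the table, with one round green key in the middle of its top. Origin: centre of the underside; z up.
- green_cap (a point): centre of the top face of the round green key (34 mm in diameter). Untouched, the face stands 46 mm above the table when the key is up and 38 mm when it is fully down. The key has a springy cushioned top (1.1 N per mm, up to 10 mm of give) that yields under the finger and recovers, so a finger sees about 3 mm of give, then 8 mm of travel at 3 N, then more give up to 11 N; this point moves with the face.
- green_key (a joint): how far the green key is latched down, in m, not counting the give of its cushion: 0 is up, 0.008 fully down against its stop. It resists with about 3 N, has no return spring and stays where it is pushed; a press of about 6 N takes it fully down.
- blue_switch: loose battery-powered push switch for the heat mat: square white plastic housing 66 x 66 mm and 26 mm high, about 0.3 kg, standing on the table, with one round blue key in the middle of its top. Origin: centre of the underside; z up.
- blue_cap (a point): centre of the top face of the round blue key (34 mm in diameter). Untouched, the face stands 46 mm above the table when the key is up and 38 mm when it is fully down. The key has a springy cushioned top (1.1 N per mm, up to 10 mm of give) that yields under the finger and recovers, so a finger sees about 3 mm of give, then 8 mm of travel at 3 N, then more give up to 11 N; this point moves with the face.
- blue_key (a joint): how far the blue key is latched down, in m, not counting the give of its cushion: 0 is up, 0.008 fully down against its stop. It resists with about 3 N, has no return spring and stays where it is pushed; a press of about 6 N takes it fully down.
- red_switch: loose battery-powered push switch for the spare outlet (stays off): square white plastic housing 66 x 66 mm and 26 mm high, about 0.3 kg, standing on the table, with one round red key in the middle of its top. Origin: centre of the underside; z up.
- red_cap (a point): centre of the top face of the round red key (34 mm in diameter). Untouched, the face stands 46 mm above the table when the key is up and 38 mm when it is fully down. The key has a springy cushioned top (1.1 N per mm, up to 10 mm of give) that yields under the finger and recovers, so a finger sees about 3 mm of give, then 8 mm of travel at 3 N, then more give up to 11 N; this point moves with the face.
- red_key (a joint): how far the red key is latched down, in m, not counting the give of its cushion: 0 is up, 0.008 fully down against its stop. It resists with about 3 N, has no return spring and stays where it is pushed; a press of about 6 N takes it fully down.
- pot: bystander: white ceramic pot, 82 mm across at the rim, 70 mm high, with a green succulent reaching 115 mm, 0.4 kg. Origin: centre of the underside, z up.
- mister: bystander: brushed steel mister bottle, 68 mm in diameter, 184 mm high with its black pump head, 0.4 kg. Origin: centre of the underside, z up.
- dibber: bystander: wooden dibber lying flat, 24 mm thick; tapered shaft 150 mm long from the origin along +x, T handle 80 mm long along y just behind the origin. Origin on the table below the root of the shaft.
- tier_box: bystander: grey and white plastic storage box of three stacked tiers, 100 mm (x) by 130 mm (y), 94 mm high, 0.6 kg. Origin: centre of the underside.
Things that resemble listed ones, but are neither listed nor needed, are in the scene too. Leave any orange look-alike of the yellow_switch alone. What is shaped like the green_switch but purple is not meant.

How it is judged:
On the way, in this order (a step that is already met when the one before it is completed fails the run):
1. the yellow key is pressed down, green and blue still up (value of joint yellow_key above 0.005 m and value of joint each of green_key, blue_key below 0.003 m), for 0.2 s.
2. then the green key is pressed down, blue still up (value of joint each of yellow_key, green_key above 0.005 m and value of joint blue_key below 0.003 m), for 0.2 s.
3. then the blue key is pressed down (value of joint each of yellow_key, green_key, blue_key above 0.005 m), for 0.2 s.
At the end, for the whole second after the job is handed in: yellow, green and blue keys each at least 5 mm down (of 8 mm), red less than 3 mm down; every switch upright on the table within 25 mm and every bystander within 20 mm of where it began, all at rest (all of step 3 and value of joint red_key below 0.003 m and distance of each of yellow_switch, green_switch, blue_switch, red_switch from where it was at the start of the episode below 0.025 m and height (world z) of each of yellow_switch, green_switch, blue_switch, red_switch below 0.012 m and angle between each of yellow_switch, green_switch, blue_switch, red_switch's own z axis and vertical below 0.1 rad and linear speed of each of yellow_switch, green_switch, blue_switch, red_switch, pot, mister, dibber, tier_box below 0.02 m/s and distance of each of pot, mister, dibber, tier_box from where it was at the start of the episode below 0.02 m); the robot touches nothing.
It fails at once if a key is pressed out of order: green before yellow, or blue before green ((value of joint green_key above 0.003 m and value of joint yellow_key below 0.005 m) or (value of joint blue_key above 0.003 m and value of joint green_key below 0.005 m)).
It fails at once if the red key is pressed (value of joint red_key above 0.003 m).
It fails at once if a switch is pressed harder than 20 N (contact force between any of yellow_switch, green_switch, blue_switch, red_switch and the fingers above 20 N or contact force between any of yellow_switch, green_switch, blue_switch, red_switch and the arm above 20 N).
It fails at once if a switch is lifted, tipped or shoved more than 25 mm (height (world z) of any of yellow_switch, green_switch, blue_switch, red_switch above 0.012 m or angle between any of yellow_switch, green_switch, blue_switch, red_switch's own z axis and vertical above 0.25 rad or distance of any of yellow_switch, green_switch, blue_switch, red_switch from where it was at the start of the episode above 0.025 m).
It fails at once if a bystander is moved more than 20 mm, lifted or tipped (distance of any of pot, mister, dibber, tier_box from where it was at the start of the episode above 0.02 m or height (world z) of any of pot, mister, dibber, tier_box above 0.012 m or angle between any of pot, mister, dibber, tier_box's own z axis and vertical above 0.3 rad).
It also fails if it takes over 51 s, if anything falls off the work surface, if the arm or the gripper's body presses on something with over 40 N, if the wrist force passes 120 N, or if a joint passes its speed limit or range.

## Working session

There is one attempt and no reset: what is moved stays moved. The work goes in short steps, Python scripts to look and compute and a tool call to move; the robot and the scene stay as the last step left them, time stands still between calls to the robot, and variables do not carry over. Pictures are saved under pics/ and viewed, at most 10 in all, crops included, and the job is handed in when it is done.

Besides the shell and the picture viewer there is one more tool, called after "Emit:" by a JSON object that holds its "fn" and its "kwargs", one argument or row to a line. servo_tool: Moves the arm, as the interface text tells. Its arguments: {"type":"object","properties":{"increments":{"type":"array","items":{"type":"array","items":{"type":"number"}}},"squeeze":{"type":"number"}},"required":["increments"]}

```bash
mkdir -p pics
cat > h.py <<'E'
import numpy as np, cv2
from rig import manip, optics, finder
def K(n):
    c=optics.get_calibration(n); f=192/np.tan(np.radians(c["fov_y"])/2)
    return c,f
def ray(n,uv):
    c,f=K(n); T=np.array(c["world_to_cam"]); R=T[:3,:3]; o=-R.T@T[:3,3]
    d=R.T@np.array([(uv[0]-c["cx"])/f,(uv[1]-c["cy"])/f,1]); return o,d/np.linalg.norm(d)
def onz(n,uv,z):
    o,d=ray(n,uv); return o+d*(z-o[2])/d[2]
def tri(a,b):
    (o1,d1),(o2,d2)=ray("top",a),ray("side",b)
    s=np.linalg.lstsq(np.c_[d1,-d2],o2-o1,rcond=None)[0]
    p,q=o1+s[0]*d1,o2+s[1]*d2; return (p+q)/2,np.linalg.norm(p-q)
E
python3 - <<'E'
from h import *
for n in("top","side"):
    im=optics.get_image(n); cv2.imwrite(f"pics/{n}0.png",im[:,:,::-1])
    print(n,{k:v for k,v in optics.get_calibration(n).items() if k!="world_to_cam"},np.round(ray(n,(256,192))[0],3))
    for c in("yellow","green","blue","red"):
        print(c,[(np.round(r["at"],1),round(r["p"],2),np.round(onz(n,r["at"],.046),3)) for r in finder.tip_of(c+"_cap",n)[:4]])
print(manip.get_state())
E
```

```text
top {'fov_y': 57.482526074984044, 'cx': 250.20205912613557, 'cy': 196.56796458595107} [0.511 0.01  1.03 ]
yellow [(array([178.9, 176.5]), 0.69, array([0.623, 0.212, 0.046])), (array([216.5, 175.3]), 0.49, array([0.624, 0.106, 0.046])), (array([225. , 138.6]), 0.49, array([0.728, 0.08 , 0.046]))]
green [(array([130.3, 246.5]), 0.65, array([0.43 , 0.351, 0.046])), (array([175.8, 245.6]), 0.5, array([0.429, 0.223, 0.046])), (array([119.1, 165.3]), 0.46, array([0.659, 0.381, 0.046]))]
blue [(array([292.5, 176.9]), 0.61, array([ 0.615, -0.108,  0.046])), (array([343.9, 227.1]), 0.49, array([ 0.47 , -0.248,  0.046]))]
red [(array([348.9, 224.7]), 0.61, array([ 0.477, -0.262,  0.046]))]
side {'fov_y': 55.46202985218538, 'cx': 253.6563516040337, 'cy': 188.91100123362975} [ 0.528 -0.735  0.777]
yellow [(array([259.1, 145.4]), 0.48, array([0.621, 0.218, 0.046])), (array([262.5, 168.3]), 0.43, array([0.62 , 0.103, 0.046])), (array([302.2, 169.8]), 0.43, array([0.739, 0.083, 0.046])), (array([265.7, 127.5]), 0.19, array([0.654, 0.317, 0.046]))]
green [(array([202.3, 125.3]), 0.55, array([0.435, 
[... 353 characters left out ...]
 'qpos': array([-1.36401904e+00,  2.75953935e-01,  1.50493561e+00, -8.72322217e-06,
        1.36072233e+00, -1.21019027e-01]), 'qd': array([ 1.66621737e-05, -2.00749524e-03, -6.61230442e-04,  5.39869824e-04,
       -1.15509643e-04, -6.12696047e-05]), 'effort': array([-7.37902810e-04, -4.16260350e+01, -2.45877439e+01, -8.19102115e-05,
        1.35983555e-03, -2.41307561e-06]), 'position': array([ 0.18510956, -0.54440121,  0.23928301]), 'ee_rot': array([-9.41695716e-06,  9.86598588e-01,  1.63166252e-01, -4.67367757e-06]), 'contact_force': array([ 0.33187385,  0.0170284 , -0.09621842]), 'moment': array([-0.01628108,  0.00616028, -0.00532727]), 'gripper_force': 0.0, 'width': 0.08544348884382526}
```

View pics/top0.png

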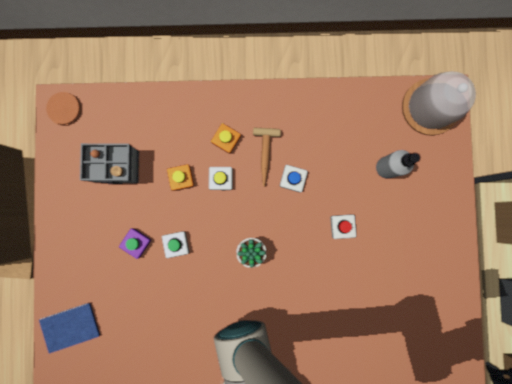

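View pics/side0.png

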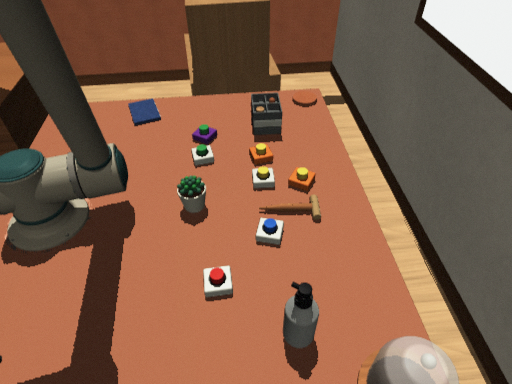

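Top view: the yellow-keyed units are white at (220,178), orange at (226,137) and orange at (180,177). The white one fits the "white plastic housing" description. The green-keyed units are white at (175,245), which is the one meant, and purple at (133,243), the look-alike. Blue is at (294,178) and red at (344,227). I'll get the cap centroids in both views and check the choice in a crop.

```bash
cat > cap.py <<'E'
from h import *
H={"yellow":(22,35),"green":(50,85),"blue":(100,118),"red":(0,6)}
G={"top":dict(yellow=(220,178),green=(175,245),blue=(294,178),red=(344,227)),
   "side":dict(yellow=(263,173),green=(202,151),blue=(270,226),red=(217,276))}
def cent(n,im,c):
    hsv=cv2.cvtColor(im,cv2.COLOR_RGB2HSV); a,b=H[c]
    m=cv2.inRange(hsv,(a,170 if c=="red" else 110,60),(b,255,255)); w=np.zeros_like(m); cv2.circle(w,G[n][c],13,255,-1)
    k,l,st,ce=cv2.connectedComponentsWithStats(m&w); i=1+np.argmax(st[1:,4])
    return ce[i],st[i]
E
python3 - <<'E'
from cap import *
ims={n:cv2.imread(f"pics/{n}0.png")[:,:,::-1].copy() for n in G}
for c in H:
    a,sa=cent("top",ims["top"],c); b,sb=cent("side",ims["side"],c)
    p,e=tri(a,b); print(c,a.round(1),sa,b.round(1),sb,p.round(4),round(e,4),onz("top",a,.046).round(4),onz("side",b,.043).round(4))
cv2.imwrite("pics/crop0.png",np.hstack([cv2.resize(ims["top"][115:270,105:265,::-1],None,fx=2.5,fy=2.5,interpolation=2),cv2.resize(ims["side"][110:265,170:330,::-1],None,fx=2.5,fy=2.5,interpolation=2)]))
E
```

```text
yellow [219.8 177.5] [214 172  13  12 117] [262.7 171.8] [258 167  11  11 104] [0.6193 0.0977 0.0368] 0.0015 [0.6175 0.0969 0.046 ] [0.6192 0.0908 0.043 ]
green [174.  244.6] [169 239  11  12 106] [201.4 147.4] [197 144  10   8  57] [0.4325 0.2282 0.0464] 0.0007 [0.4322 0.2283 0.046 ] [0.4324 0.2327 0.043 ]
blue [293.8 177.6] [288 172  13  12 122] [269.8 224.4] [264 219  12  13 119] [ 0.6147 -0.1131  0.0369] 0.0023 [ 0.6126 -0.1119  0.046 ] [ 0.6151 -0.1181  0.043 ]
red [344.4 226.3] [339 221  12  12 104] [216.4 275.1] [210 268  14  16 158] [ 0.4721 -0.2524  0.0346] 0.0002 [ 0.4725 -0.2494  0.046 ] [ 0.4729 -0.2579  0.043 ]
```

View pics/crop0.png

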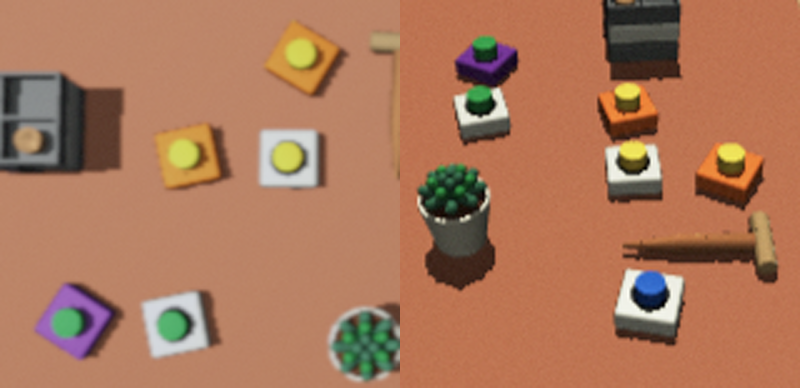

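The crop confirms it: the meant yellow and green keys are on white housings, while the orange and purple ones are look-alikes. Yellow is at about (0.617, 0.097), green at (0.432, 0.228) and blue at (0.613, −0.112). The key tops come out about 46 mm high. First I'll shut the fingers and square the tool.

Emit:
{"fn": "servo_tool", "kwargs": {
  "increments": [
    [0, 0, 0, 0, 0, 4.7, 1],
    [0, 0, 0, 0, 0, 4.7, 1],
    [0, 0, 0, 0, 0, 4.7, 1],
    [0, 0, 0, 0, 0, 4.7, 1],
    [0, 0, 0, 0, 0, 0, 1]
  ],
  "squeeze": 20
}}

```text
clock: 1.0
position: [0.1851, -0.5444, 0.2393]
ee_rot: [0.0, 1.0, -0.0, 0.0]
contact_force: [0.5, 0.2, -0.1]
width: 0.0128
gripper_force: 0.0
```

Emit:
{"fn": "servo_tool", "kwargs": {
  "increments": [
    [2.7, -4, 0, 0, 0, 0, 1],
    [2.7, -4, 0, 0, 0, 0, 1],
    [2.7, -4, 0, 0, 0, 0, 1],
    [2.7, -4, 0, 0, 0, 0, 1],
    [2.7, -4, 0, 0, 0, 0, 1]
  ]
}}

```text
clock: 1.5
position: [0.321, -0.3429, 0.2395]
ee_rot: [0.0, 1.0, 0.0, 0.0]
contact_force: [-0.1, 0.2, 0.2]
width: -0.0002
gripper_force: 0.0
```

Emit:
{"fn": "servo_tool", "kwargs": {
  "increments": [
    [2.7, -4, 0, 0, 0, 0, 1],
    [2.7, -4, 0, 0, 0, 0, 1],
    [2.7, -4, 0, 0, 0, 0, 1],
    [2.7, -4, 0, 0, 0, 0, 1],
    [2.7, -4, 0, 0, 0, 0, 1]
  ]
}}

```text
clock: 2.0
position: [0.4561, -0.1428, 0.2397]
ee_rot: [0.0, 1.0, 0.001, 0.0]
contact_force: [0.5, -1.2, -0.2]
width: -0.0005
gripper_force: 0.0
```

Emit:
{"fn": "servo_tool", "kwargs": {
  "increments": [
    [2.7, -4, 0, 0, 0, 0, 1],
    [2.7, -4, 0, 0, 0, 0, 1],
    [2.7, -4, 0, 0, 0, 0, 1],
    [2.7, -4, 0, 0, 0, 0, 1],
    [2.7, -4, 0, 0, 0, 0, 1]
  ]
}}

```text
clock: 2.5
position: [0.5912, 0.0574, 0.2394]
ee_rot: [0.0, 1.0, 0.001, 0.0]
contact_force: [0.3, -0.5, -0.1]
width: -0.0002
gripper_force: 0.0
```

Emit:
{"fn": "servo_tool", "kwargs": {
  "increments": [
    [2.7, -4.1, 0, 0, 0, 0, 1],
    [0, 0, 4, 0, 0, 0, 1],
    [0, 0, 4, 0, 0, 0, 1],
    [0, 0, 4, 0, 0, 0, 1],
    [0, 0, 0, 0, 0, 0, 1]
  ]
}}

```text
clock: 3.0
position: [0.6129, 0.0964, 0.1135]
ee_rot: [0.0, 1.0, 0.001, -0.006]
contact_force: [-1.3, -0.1, -0.8]
width: 0.0002
gripper_force: 0.0
```

Run:
```python
from h import *
a=optics.get_image("top");b=optics.get_image("side")
print(manip.get_state()["position"],manip.get_state()["qpos"].round(2))
cv2.imwrite("pics/c1.png",np.hstack([cv2.resize(a[115:270,140:300,::-1],None,fx=2.5,fy=2.5),cv2.resize(b[70:225,170:330,::-1],None,fx=2.5,fy=2.5)]))
```

```text
[0.61747477 0.09639647 0.11944336] [ 0.04  0.43  1.57 -0.    1.14  1.61]
```

View pics/c1.png

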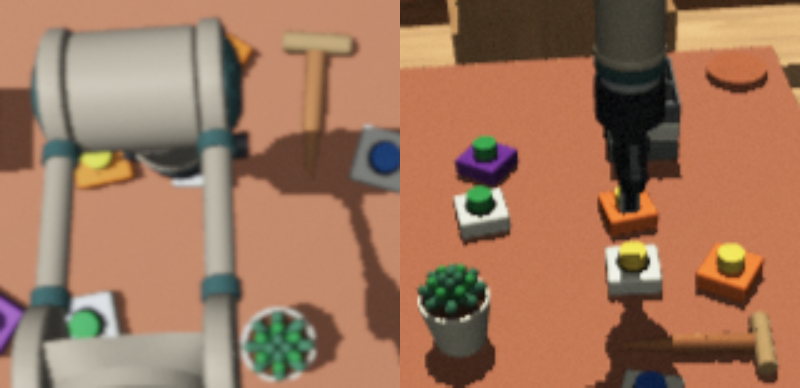

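The side view shows the fingertip at about (261,153), above the white-housed yellow key at (263,172) and lined up with it. I'll go down.

Emit:
{"fn": "servo_tool", "kwargs": {
  "increments": [
    [0, 0, 2, 0, 0, 0, 1],
    [0, 0, 2, 0, 0, 0, 1],
    [0, 0, 1, 0, 0, 0, 1],
    [0, 0, 0.5, 0, 0, 0, 1],
    [0, 0, 0, 0, 0, 0, 1]
  ]
}}

```text
clock: 3.6
position: [0.6181, 0.0964, 0.0653]
ee_rot: [0.0, 1.0, -0.0, 0.001]
contact_force: [-0.8, 0.2, -0.0]
width: 0.0
gripper_force: 0.0
```

Emit:
{"fn": "servo_tool", "kwargs": {
  "increments": [
    [0, 0, 0.3, 0, 0, 0, 1],
    [0, 0, 0.3, 0, 0, 0, 1],
    [0, 0, 0.3, 0, 0, 0, 1],
    [0, 0, 0.3, 0, 0, 0, 1],
    [0, 0, 0, 0, 0, 0, 1]
  ]
}}

```text
clock: 4.1
position: [0.6176, 0.0964, 0.0522]
ee_rot: [0.0, 1.0, -0.0, 0.0]
contact_force: [-0.3, 0.2, 2.5]
width: 0.0007
gripper_force: 1.0
```

Emit:
{"fn": "servo_tool", "kwargs": {
  "increments": [
    [0, 0, 0.3, 0, 0, 0, 1],
    [0, 0, 0.3, 0, 0, 0, 1],
    [0, 0, 0.3, 0, 0, 0, 1],
    [0, 0, 0.1, 0, 0, 0, 1],
    [0, 0, 0, 0, 0, 0, 1]
  ]
}}

```text
clock: 4.6
position: [0.6176, 0.0964, 0.0423]
ee_rot: [0.0, 1.0, -0.0, 0.0]
contact_force: [-0.0, 0.0, 3.7]
width: -0.0003
gripper_force: 2.0
```

Emit:
{"fn": "servo_tool", "kwargs": {
  "increments": [
    [0, 0, 0.15, 0, 0, 0, 1],
    [0, 0, 0.15, 0, 0, 0, 1],
    [0, 0, 0, 0, 0, 0, 1],
    [0, 0, 0, 0, 0, 0, 1],
    [0, 0, 0, 0, 0, 0, 1]
  ]
}}

```text
clock: 5.1
position: [0.6176, 0.0964, 0.0399]
ee_rot: [0.0, 1.0, -0.0, 0.0]
contact_force: [-0.3, -0.2, 6.4]
width: 0.0
gripper_force: 3.3
```

At 6.4 N the force rises on the cushion slope, so the key is on its stop. I'll draw up and cross to green.

Emit:
{"fn": "servo_tool", "kwargs": {
  "increments": [
    [0, 0, -1, 0, 0, 0, 1],
    [0, 0, -3, 0, 0, 0, 1],
    [0, 0, -3, 0, 0, 0, 1],
    [0, 0, -3, 0, 0, 0, 1],
    [0, 0, 0, 0, 0, 0, 1]
  ]
}}

```text
clock: 5.6
position: [0.6198, 0.0966, 0.1438]
ee_rot: [-0.0, 1.0, -0.0, 0.004]
contact_force: [0.8, -1.0, 0.3]
width: 0.0003
gripper_force: 0.0
```

Emit:
{"fn": "servo_tool", "kwargs": {
  "increments": [
    [-3.7, -2.6, 0, 0, 0, 0, 1],
    [-3.7, -2.6, 0, 0, 0, 0, 1],
    [-3.7, -2.6, 0, 0, 0, 0, 1],
    [-3.7, -2.6, 0, 0, 0, 0, 1],
    [-3.7, -2.7, 0, 0, 0, 0, 1]
  ]
}}

```text
clock: 6.1
position: [0.4299, 0.2278, 0.1383]
ee_rot: [0.0, 1.0, -0.001, -0.001]
contact_force: [-0.2, 1.1, 0.3]
width: 0.0
gripper_force: 0.0
```

Run:
```python
from cap import *
a=optics.get_image("top");b=optics.get_image("side")
s=manip.get_state();print(s["position"],s["qpos"].round(2))
for n,i in(("top",a),("side",b)):
    try: c,st=cent(n,i,"yellow");print(n,c.round(1),st)
    except Exception as e: print(n,e)
cv2.imwrite("pics/c2.png",np.hstack([cv2.resize(a[115:270,110:270,::-1],None,fx=2.5,fy=2.5),cv2.resize(b[70:225,140:300,::-1],None,fx=2.5,fy=2.5)]))
```

```text
[0.4257587  0.22900423 0.13816547] [0.35 0.23 1.85 0.   1.07 1.91]
top [219.8 177.6] [214 172  12  12 111]
side [262.8 172.5] [258 168  11  10  87]
```

View pics/c2.png

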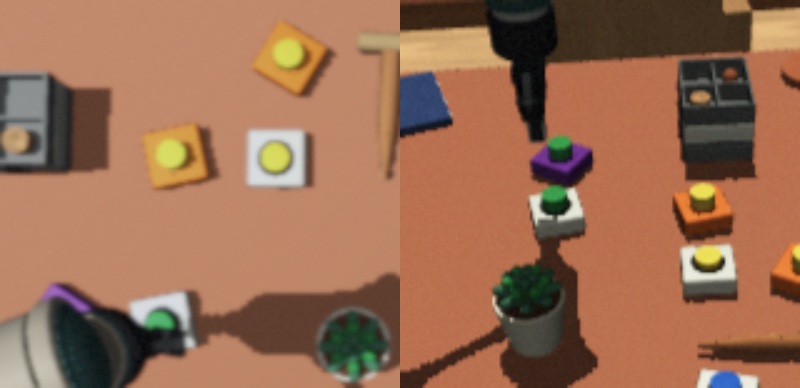

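The yellow key is visibly lower and its housing hasn't moved: it was at (219.8,177.5) and is now at (219.8,177.6) in the top view. Going down to green.

Emit:
{"fn": "servo_tool", "kwargs": {
  "increments": [
    [0, 0, 2, 0, 0, 0, 1],
    [0, 0, 2, 0, 0, 0, 1],
    [0, 0, 2, 0, 0, 0, 1],
    [0, 0, 0, 0, 0, 0, 1],
    [0, 0, 0, 0, 0, 0, 1]
  ]
}}

```text
clock: 6.7
position: [0.4324, 0.2271, 0.0789]
ee_rot: [0.0, 1.0, -0.0, -0.001]
contact_force: [0.6, -0.3, -0.2]
width: 0.0001
gripper_force: 0.0
```

Emit:
{"fn": "servo_tool", "kwargs": {
  "increments": [
    [0, -0.1, 1.2, 0, 0, 0, 1],
    [0, 0, 0.7, 0, 0, 0, 1],
    [0, 0, 0.3, 0, 0, 0, 1],
    [0, 0, 0.3, 0, 0, 0, 1],
    [0, 0, 0.3, 0, 0, 0, 1]
  ]
}}

```text
clock: 7.2
position: [0.4328, 0.2285, 0.0516]
ee_rot: [-0.0, 1.0, -0.0, 0.0]
contact_force: [-0.1, -0.1, 2.7]
width: -0.0001
gripper_force: 1.3
```

Emit:
{"fn": "servo_tool", "kwargs": {
  "increments": [
    [0, 0, 0.3, 0, 0, 0, 1],
    [0, 0, 0.3, 0, 0, 0, 1],
    [0, 0, 0.2, 0, 0, 0, 1],
    [0, 0, 0, 0, 0, 0, 1],
    [0, 0, 0, 0, 0, 0, 1]
  ]
}}

```text
clock: 7.7
position: [0.4328, 0.2285, 0.0434]
ee_rot: [-0.0, 1.0, -0.0, 0.0]
contact_force: [-0.1, -1.0, 3.4]
width: -0.0
gripper_force: 1.4
```

Emit:
{"fn": "servo_tool", "kwargs": {
  "increments": [
    [0, 0, 0.2, 0, 0, 0, 1],
    [0, 0, 0.2, 0, 0, 0, 1],
    [0, 0, 0, 0, 0, 0, 1],
    [0, 0, 0, 0, 0, 0, 1],
    [0, 0, 0, 0, 0, 0, 1]
  ]
}}

```text
clock: 8.2
position: [0.4328, 0.2286, 0.0397]
ee_rot: [-0.0, 1.0, -0.0, 0.0]
contact_force: [0.1, -0.8, 6.3]
width: -0.0001
gripper_force: 3.4
```

Emit:
{"fn": "servo_tool", "kwargs": {
  "increments": [
    [0, 0, -1, 0, 0, 0, 1],
    [0, 0, -3, 0, 0, 0, 1],
    [0, 0, -4, 0, 0, 0, 1],
    [0, 0, -4, 0, 0, 0, 1],
    [0, 0, 0, 0, 0, 0, 1]
  ]
}}

```text
clock: 8.7
position: [0.4353, 0.2299, 0.1644]
ee_rot: [-0.002, 1.0, -0.0, 0.005]
contact_force: [0.2, 0.9, -0.2]
width: 0.0
gripper_force: 0.0
```

Emit:
{"fn": "servo_tool", "kwargs": {
  "increments": [
    [2, 3.8, 0, 0, 0, 0, 1],
    [2, 3.8, 0, 0, 0, 0, 1],
    [2, 3.8, 0, 0, 0, 0, 1],
    [2, 3.8, 0, 0, 0, 0, 1],
    [2, 3.8, 0, 0, 0, 0, 1]
  ]
}}

```text
clock: 9.2
position: [0.5318, 0.0372, 0.1584]
ee_rot: [-0.0, 1.0, -0.0, -0.001]
contact_force: [0.2, -0.3, 0.5]
width: -0.0001
gripper_force: 0.0
```

Emit:
{"fn": "servo_tool", "kwargs": {
  "increments": [
    [2, 3.8, 0, 0, 0, 0, 1],
    [2, 3.8, 0, 0, 0, 0, 1],
    [2, 3.8, 0, 0, 0, 0, 1],
    [2, 3.7, 0, 0, 0, 0, 1],
    [0, 0, 0, 0, 0, 0, 1]
  ]
}}

```text
clock: 9.7
position: [0.6142, -0.1174, 0.1578]
ee_rot: [0.001, 1.0, -0.002, 0.0]
contact_force: [-1.1, 0.5, -0.8]
width: 0.0
gripper_force: 0.0
```

Run:
```python
from cap import *
a=optics.get_image("top");b=optics.get_image("side")
s=manip.get_state();print(s["position"],s["qpos"].round(2))
for c in("yellow","green"):
  for n,i in(("top",a),("side",b)):
    try: u,st=cent(n,i,c);print(c,n,u.round(1),st)
    except Exception as e: print(n,e)
cv2.imwrite("pics/c3.png",np.hstack([cv2.resize(a[115:270,150:310,::-1],None,fx=2.5,fy=2.5),cv2.resize(b[120:275,160:320,::-1],None,fx=2.5,fy=2.5)]))
```

```text
[ 0.61137864 -0.11282931  0.15779588] [-0.29  0.4   1.53  0.    1.22  1.28]
yellow top [219.7 177.6] [214 172  12  12 112]
yellow side [260.4 172.9] [258 168   6  10  41]
green top [174.2 244.5] [169 239  12  12 107]
green side [201.5 149.6] [197 147  10   7  51]
```

View pics/c3.png

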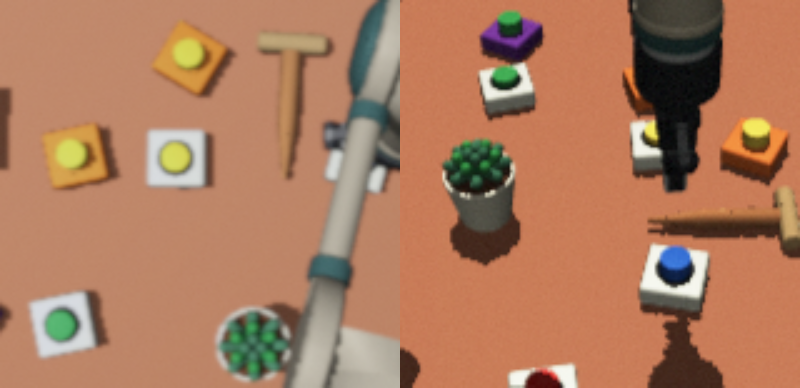

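The green key is down: in the side view its face dropped from row 147.4 to 149.6. Its housing hasn't moved, and the fingertip is over blue. Going down.

Emit:
{"fn": "servo_tool", "kwargs": {
  "increments": [
    [0, 0, 3, 0, 0, 0, 1],
    [0, 0, 3, 0, 0, 0, 1],
    [0, 0, 2, 0, 0, 0, 1],
    [0, 0, 0, 0, 0, 0, 1],
    [0, 0, 0, 0, 0, 0, 1]
  ]
}}

```text
clock: 10.3
position: [0.6116, -0.1112, 0.0794]
ee_rot: [-0.0, 1.0, 0.0, -0.001]
contact_force: [0.3, 0.1, 0.0]
width: -0.0001
gripper_force: 0.0
```

Emit:
{"fn": "servo_tool", "kwargs": {
  "increments": [
    [0.1, 0.1, 1.2, 0, 0, 0, 1],
    [0, 0, 0.7, 0, 0, 0, 1],
    [0, 0, 0.3, 0, 0, 0, 1],
    [0, 0, 0.3, 0, 0, 0, 1],
    [0, 0, 0.3, 0, 0, 0, 1]
  ]
}}

```text
clock: 10.8
position: [0.6133, -0.1136, 0.0514]
ee_rot: [0.0, 1.0, -0.0, 0.0]
contact_force: [-0.9, -0.5, 3.3]
width: 0.0001
gripper_force: 1.4
```

Emit:
{"fn": "servo_tool", "kwargs": {
  "increments": [
    [0, 0, 0.3, 0, 0, 0, 1],
    [0, 0, 0.3, 0, 0, 0, 1],
    [0, 0, 0.2, 0, 0, 0, 1],
    [0, 0, 0, 0, 0, 0, 1],
    [0, 0, 0, 0, 0, 0, 1]
  ]
}}

```text
clock: 11.3
position: [0.6133, -0.1136, 0.0434]
ee_rot: [0.0, 1.0, -0.0, 0.0]
contact_force: [-1.4, 1.2, 4.0]
width: 0.0001
gripper_force: 1.4
```

Emit:
{"fn": "servo_tool", "kwargs": {
  "increments": [
    [0, 0, 0.2, 0, 0, 0, 1],
    [0, 0, 0.2, 0, 0, 0, 1],
    [0, 0, 0, 0, 0, 0, 1],
    [0, 0, 0, 0, 0, 0, 1],
    [0, 0, 0, 0, 0, 0, 1]
  ]
}}

```text
clock: 11.8
position: [0.6133, -0.1136, 0.0399]
ee_rot: [0.0, 1.0, -0.0, 0.0]
contact_force: [-1.7, 0.8, 5.8]
width: 0.0003
gripper_force: 3.3
```

Emit:
{"fn": "servo_tool", "kwargs": {
  "increments": [
    [0, 0, -1, 0, 0, 0, 1],
    [0, 0, -3, 0, 0, 0, 1],
    [0, 0, -5, 0, 0, 0, 1],
    [0, 0, -5, 0, 0, 0, 1],
    [0, 0, -4, 0, 0, 0, 1]
  ]
}}

```text
clock: 12.3
position: [0.6138, -0.1137, 0.2223]
ee_rot: [0.0, 1.0, -0.0, 0.001]
contact_force: [0.4, -0.4, -0.5]
width: 0.0002
gripper_force: 0.0
```

Emit:
{"fn": "servo_tool", "kwargs": {
  "increments": [
    [-4, 0, 0, 0, 0, 0, 1],
    [-4, 0, 0, 0, 0, 0, 1],
    [-4, 0, 0, 0, 0, 0, 1],
    [0, 0, 0, 0, 0, 0, 1],
    [0, 0, 0, 0, 0, 0, 1]
  ]
}}

```text
clock: 12.8
position: [0.4931, -0.1136, 0.2198]
ee_rot: [0.0, 1.0, -0.0, 0.001]
contact_force: [0.1, 0.0, 0.3]
width: 0.0
gripper_force: 0.0
```

Run:
```python
from cap import *
a=optics.get_image("top");b=optics.get_image("side")
s=manip.get_state();print(s["position"],s["contact_force"])
for c in H:
  for n,i in(("top",a),("side",b)):
    try: u,st=cent(n,i,c);print(c,n,u.round(1),st)
    except Exception as e: print(c,n,e)
cv2.imwrite("pics/c4.png",np.hstack([cv2.resize(a[100:255,170:330,::-1],None,fx=2.5,fy=2.5),cv2.resize(b[135:290,160:320,::-1],None,fx=2.5,fy=2.5)]))
```

```text
[ 0.49459525 -0.11385885  0.21963767] [ 0.28265293 -0.99424991  0.00551581]
yellow top [219.8 177.6] [214 172  12  12 113]
yellow side [262.9 172.6] [258 168  11  10  88]
green top [174.1 244.5] [169 239  12  12 108]
green side [201.3 149.6] [197 147   9   7  49]
blue top [293.5 177.6] [288 172  12  12 116]
blue side [269.8 225.7] [264 221  13  11 107]
red top attempt to get argmax of an empty sequence
red side [216.7 275.3] [210 268  14  16 145]
```

View pics/c4.png

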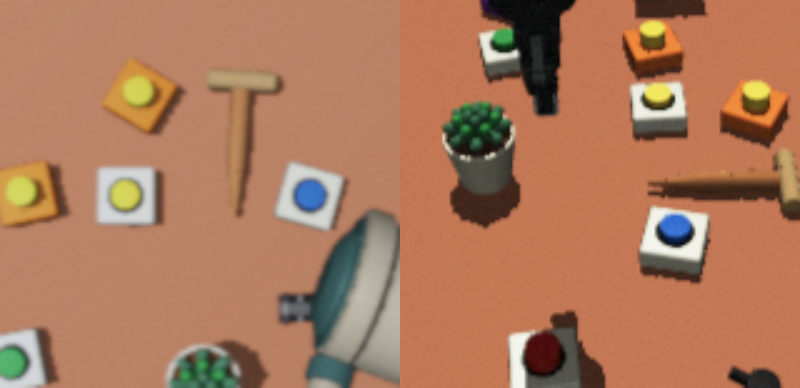

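The side view shows the yellow (263,173), green (201,150) and blue (270,226) keys all down. Red is still up and nothing has shifted. The tool is clear.

```bash
python3 -c "
from h import *
print(manip.sign_off())"
```

```text
the job is handed in; nothing more can be done
None
```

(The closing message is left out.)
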